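Lift the brioche out of the baking mould with the tongs

TASK

Take the kitchen tongs out of the caddy and use them to lift the brioche, the cake with the round knob on top, out of its cup in the baking mould, without touching it with the gripper's fingers and leaving the two flat-topped muffins in their cups. Finish while still holding it: the brioche gripped between the tips of the tongs, the tongs in the gripper, held still with the underside of the brioche at least 10 cm above the worktop.

Things in the scene. Friction and masses are not known exactly. Their poses are not given: they have to be found in the camera images.
- caddy: narrow aluminium utensil caddy, fixed on the worktop, open at the top: 36 (x) x 116 (y) x 75 mm high, walls and floor 3 mm. Origin: centre of its underside. The tongs stand in it upright, tips down on its floor, closing direction along the caddy's y.
- tongs: steel kitchen tongs, 100 g, 175 mm long, 22 mm thick (x), upright with the hinge on top. Origin: centre line at the lower edge of the open tips; z up to the hinge; the two arms close evenly along y about the centre line, swinging on pivots 165 mm above the origin, 10 mm beside the centre line. Black finger grips outside the arms are squeezed from above, the fingers closing along y.
- tongs_grip (a point): centre line of the tongs midway between the black finger grips, 129 mm above the origin, 46 mm below the top; axes as the tongs'. Grips: 22 mm wide (x), 34 mm high (112 to 146 above the origin), 62 mm over their outsides when open (at their lower edges), 47 closed on the brioche. Squeezed to 56 to 59 mm the tongs can be carried, still wide open.
- tongs_tips (a point): centre line of the tongs midway between the tip plates, 14 mm above the origin; axes as the tongs'. Plates: 22 mm wide (x), 28 mm high (0 to 28 above the origin), open 87 mm apart inside, 97 outside. The tips sink up to 4 mm against this point as they close.
- tongs_l (a joint): closing angle of each arm, rad: 0 open, at rest; about 0.13 closed on the brioche; 0.25 stop, nearly shut on nothing. 1 mm less over the grips closes the tips by about 3 mm. A spring opens them: a few N begin to close them, about 14 N closes them to the brioche; about a third of the grip beyond that presses on it (40 N grip is ample).
- mould: dark steel baking mould, fixed on the worktop: block 84 (x) x 240 (y) x 28 mm high, a flat tab at each end; three round cups, 45 mm wide, 22 mm deep, in a row at y = -78, 0, +78 mm. Origin: centre of its underside. Along its x, across the row, each cup has free space on both sides for the tips of the tongs.
- brioche: small round rigid brioche, about 50 g, with a round knob (25 mm across) on top; loose in one of the cups, which one varies. 48 mm across at its widest, 28 to 42 mm above its underside, with upright sides there; 41 mm at the cup's mouth, 51 mm high to the shoulder, 70 with the knob. Origin: centre of its underside, 6 mm above the worktop at the start; z up.
- brioche_middle (a point): point on the brioche's axis 36 mm above its underside, midway up the widest part: where the tips of the tongs should hold it
- muffin_a: flat-topped muffin, the same as the brioche but without a knob (51 mm high), in another cup of the mould. Origin: centre of its underside.
- muffin_b: second flat-topped muffin like the first, in the remaining cup. Origin: centre of its underside.
Things that resemble listed ones, but are neither listed nor needed, are in the scene too. Leave any pink or purple look-alike of the brioche alone.

How it is judged:
By the outcome, as a careful person would: the job done as asked, in the order asked, and still so for the second after the job is handed in, while the arm keeps its last pose, push and grip.
It also fails if it takes over 48 s, if anything falls off the work surface, if the arm or the gripper's body presses on something with over 40 N, if the wrist force passes 120 N, or if a joint passes its speed limit or range.

ROBOT

A 6-joint arm with a two-finger parallel gripper is mounted at the origin on a cart in front of the work surface, level with it; the furniture and walls round the work are solid. World frame = base frame: x ahead of the robot, y to its left, z up, the work surface at z = 0. Lengths are in m, angles in rad, forces in N, time in s.
With the tool pointing down it reaches from about 0.3 to 0.95 m from the base axis. Payload 3.1 kg.
Tool frame: the origin (TCP) lies at the very end of the fingers, on their centre line; the grasp point (between the pads) lies 19 mm behind it; z points along the fingers, y is the line along which they close (so a half turn about z gives the same grasp; the last joint's range is limited). The gripper opens to 85 mm and grips with 20 to 120 N. Pads are 22 mm wide; open, the fingers measure 114 mm over their backs; the gripper's body (76 mm by 85 mm) begins 54 mm behind the grasp point. The pads swing forward as they close: fully open they stand 13 mm farther back than shut.
Start: joints at [1.254, 0.308, 1.634, -0, 1.2, -0.07], TCP at [0.153, 0.606, 0.205] pointing down, gripper open.
Joint ranges: [-3.06, 3.06], [-0.79, 1.96], [0.05, 2.63], [-1.19, 4.34], [0.05, 2.64], [-2.94, 2.94]. Speed limits (rad/s): [2.79, 2.79, 3.14, 3.14, 3.14, 3.14].

INTERFACE

Orientations are given as a unit quaternion [x, y, z, w].
In Python, from rig import status, read_camera, finish_job gives the robot as it stands.
- The arm moves only by the tool apply_moves, never from a script. Its argument "moves" is a list of rows, each a list of 5 numbers: the shift along the world's x, y, z in units of 50 mm (1.0 is 50 mm), then the turn about the world's z in units of 6 degrees (1.0 is 6 degrees), then the finger opening in mm, from 0 to 85.4. In form: [[tx, ty, tz, spin, claw], ...]. A call has 1 to 10 rows; each row shifts and turns the commanded pose from where the row before left it; what a row does not reach is not made up. A row lasts 1/10 s, in which the tool goes at most 50 mm and 8.59 degrees, less where a joint would pass 70% of its speed; a pose out of reach is approached as far as the arm can. A call is refused whole if a number of a shift passes 1 or a number of a turn 1, either way. A call with a gripper value outside its range is refused whole. The fingers move at their own pace and stop on an object; "newtons" is the grip in N (left out, the last holds). Time passes only in rows, so rows that do not move let the fingers close. It gives the time, the measured TCP pose, the force, the opening and the grip force at its end, in the units of the state.
- status.state(): the state, without advancing time (a new reading comes with each control period).
- read_camera(name): name is "scene" or "top"; returns a dict with "pixels" (400x640x3 uint8, red, green, blue), "fx", "fy", "cx", "cy" (pixels), "D" ([k1, k2, p1, p2, k3] as OpenCV has them; the pictures are not rectified), "R" (3x3) and "t" (3): a world point X has camera coordinates R X + t. Camera axes: x right, y down, z forward; pixel columns grow to the right and rows downward; lengths in m; the calibration is good to about 2 mm. A picture is of the moment at which its call begins. There is no depth.
- finish_job(): hands the job in; it is judged then, once.
The state is a dict: "clock": time; "qpos": joint angles; "qvel": joint speeds; "effort": joint torques, N m; "tcp_pos": TCP position; "orientation": TCP orientation; "force": force on the tool from outside, world axes, zero at the start; "wrist_torque": the same for the moment, N m; "grip_width": finger opening in m; "grip_force": force on a finger pad.
Only numpy, scipy, OpenCV 4.12 (cv2) and the standard library are available. Lean on these libraries where they do the work, as an engineer would, in place of code of your own. Each camera call takes 0.05 s, during which the arm holds its last target. There are 200 camera calls.

## Working session

There is one attempt and no reset: what is moved stays moved. The work goes in short steps, Python scripts to look and compute and a tool call to move; the robot and the scene stay as the last step left them, time stands still between calls to the robot, and variables do not carry over. Pictures are saved under pics/ and viewed, at most 10 in all, crops included, and the job is handed in when it is done.

Besides the shell and the picture viewer there is one more tool, called after "Emit:" as name([rows], argument=value, ...), one row to a line, values as JSON. apply_moves: Moves the arm, as the interface text tells. Its arguments: {"type":"object","properties":{"moves":{"type":"array","items":{"type":"array","items":{"type":"number"}}},"newtons":{"type":"number"}},"required":["moves"]}

```bash
mkdir -p pics; cat > h.py <<'E'
import numpy as np, cv2
from rig import status, read_camera
def snap(n,f):
    c=read_camera(n); cv2.imwrite(f'pics/{f}.png',c['pixels'][:,:,::-1]); return c
def KD(c): return np.array([[c['fx'],0,c['cx']],[0,c['fy'],c['cy']],[0,0,1.]]),np.array(c['D'],float)
def ray(c,uv,z):
    K,D=KD(c); p=cv2.undistortPoints(np.array([[uv]],float),K,D)[0,0]
    R=np.array(c['R']);t=np.array(c['t']); o=-R.T@t; d=R.T@np.array([p[0],p[1],1])
    return o+d*(z-o[2])/d[2]
def proj(c,X):
    K,D=KD(c); return cv2.projectPoints(np.array(X,float).reshape(-1,1,3),cv2.Rodrigues(np.array(c['R']))[0],np.array(c['t'],float),K,D)[0][:,0]
E
python3 - <<'E'
from h import *
for n in('scene','top'):
    c=snap(n,n+'0'); R=np.array(c['R']); print(n,-R.T@np.array(c['t']),R[2],c['fx'])
print(status.state())
E
```

```text
scene [-0.13539532  1.08353154  1.18782449] [ 0.42342234 -0.56438555 -0.70864834] 441.998442853235
top [0.18551293 0.27016938 1.45713098] [ 0.22165899 -0.01923604 -0.97493449] 435.1840819688384
{'clock': 0.1, 'qpos': array([ 1.25428545e+00,  3.08928407e-01,  1.63507219e+00,  9.56248026e-06,
        1.19971294e+00, -6.96989466e-02]), 'qvel': array([-0.00045417, -0.00235098, -0.00321411, -0.0008511 ,  0.00095185,
       -0.00046672]), 'effort': array([-2.93628982e-04, -4.16409302e+01, -2.77646005e+01, -9.14829479e-05,
        4.01922560e-03,  1.00616586e-05]), 'tcp_pos': array([0.15246572, 0.60528119, 0.2040493 ]), 'orientation': array([ 1.23094634e-01,  9.92394371e-01, -1.03987705e-03, -2.07877461e-04]), 'force': array([ 0.50371669, -0.08123485, -0.1476934 ]), 'wrist_torque': array([ 0.05846461, -0.00062788, -0.00941765]), 'grip_force': 0.0, 'grip_width': 0.08556631052213609}
```

View pics/scene0.png

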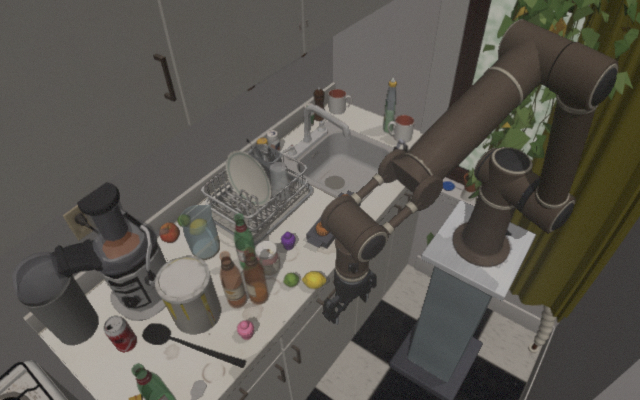

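View pics/top0.png

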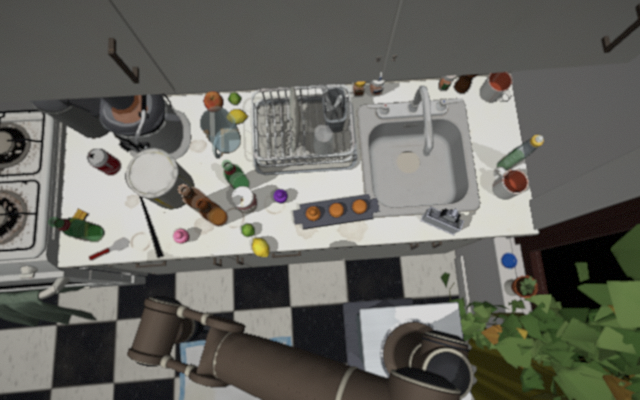

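The top view shows the mould at about (335,210), with a brioche or muffin at (313,213), (336,210) and (360,206). The caddy is near (443,217). I'll enlarge this area.

```bash
python3 - <<'E'
from h import *
a=cv2.imread('pics/top0.png')[185:245,280:480]
a=cv2.resize(a,None,fx=4,fy=4,interpolation=cv2.INTER_CUBIC)
b=cv2.imread('pics/scene0.png')[150:260,290:490]
b=cv2.resize(b,None,fx=4,fy=4,interpolation=cv2.INTER_CUBIC)[:350]
cv2.imwrite('pics/crop1.png',np.vstack([a,b]))
c=read_camera('top')
for uv in[(313,213),(336,210),(360,206)]: print(ray(c,uv,.06))
for uv in[(443,217)]: print(ray(c,uv,.075))
E
```

```text
[0.46423918 0.28760524 0.06      ]
[0.46898995 0.2117918  0.06      ]
[0.47688045 0.13216153 0.06      ]
[ 0.41906985 -0.12990516  0.075     ]
```

View pics/crop1.png

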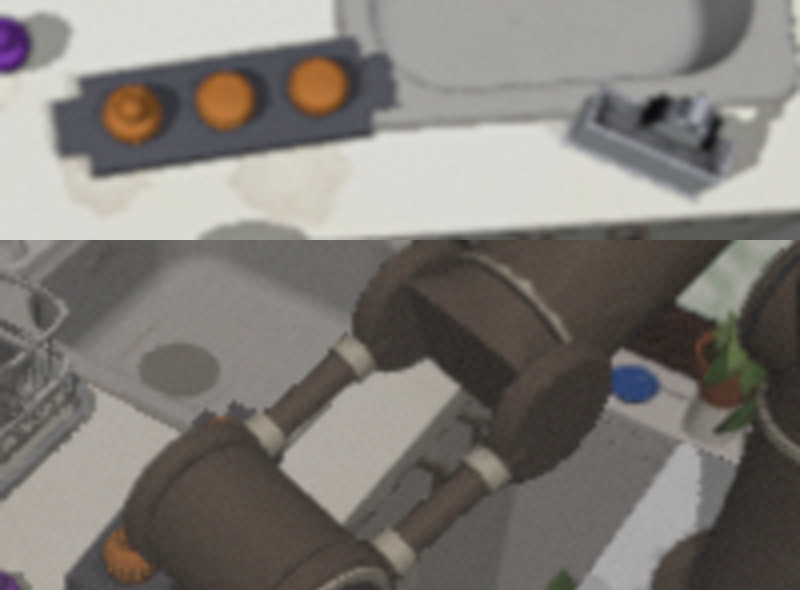

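```bash
python3 - <<'E'
from h import *
c=read_camera('top')
p=lambda u,v:(280+(u-1.5)/4,185+(v-1.5)/4)
for uv,z in[((603,90),.075),((570,125),.075),((700,182),.075),((733,150),.075),((570,140),0),((700,195),0)]: print('caddy',uv,z,ray(c,p(*uv),z).round(4))
for n,uv,z in[('bri',(133,107),.070),('bri',(132,114),.045),('m2',(226,100),.05),('m3',(319,85),.05),('TL',(82,80),.028),('TR',(355,40),.028),('BL',(95,175),0),('BR',(372,130),0)]: print(n,ray(c,p(*uv),z).round(4))
print(ray(c,p(690,105),.175))
E
```

```text
caddy (603, 90) 0.075 [ 0.4542 -0.0935  0.075 ]
caddy (570, 125) 0.075 [ 0.4274 -0.0634  0.075 ]
caddy (700, 182) 0.075 [ 0.3741 -0.1612  0.075 ]
caddy (733, 150) 0.075 [ 0.3981 -0.1911  0.075 ]
caddy (570, 140) 0 [ 0.4276 -0.08    0.    ]
caddy (700, 195) 0 [ 0.3734 -0.1831  0.    ]
bri [0.4676 0.2875 0.07  ]
bri [0.4669 0.2891 0.045 ]
m2 [0.4722 0.2109 0.05  ]
m3 [0.4795 0.1332 0.05  ]
TL [0.5023 0.3293 0.028 ]
TR [0.5208 0.0973 0.028 ]
BL [0.4256 0.3242 0.    ]
BR [0.4478 0.0868 0.    ]
[ 0.41885115 -0.13057214  0.175     ]
```

Emit:
apply_moves([
  [0,0,1,0,85],
  [0,0,1,0,85],
  [0,0,1,0,85],
  [0.4,-0.3,1,0,85],
  [0.8,-0.6,0,0,85],
  [0.8,-0.6,0,0,85],
  [0.8,-0.6,0,0,85],
  [0.8,-0.6,0,0,85],
  [0.6,-0.8,0,0,85],
  [0.6,-0.8,0,0,85],
])

```text
clock: 1.2
tcp_pos: [0.3917, 0.3909, 0.3995]
orientation: [0.123, 0.992, -0.0, -0.0]
force: [0.7, 0.4, 0.2]
grip_width: 0.085
grip_force: 0.0
```

Emit:
apply_moves([
  [0.5,-0.8,0,0,85],
  [0.3,-0.9,0,0,85],
  [0.2,-0.9,0,-0.5,85],
  [0,-0.9,0,-0.5,85],
  [0,-0.9,0,-0.5,85],
  [-0.2,-0.9,0,-0.5,85],
  [-0.4,-0.9,0,-0.5,85],
  [-0.5,-0.9,0,0,85],
  [-0.5,-0.9,0,0,85],
  [-0.5,-0.9,0,0,85],
])

```text
clock: 2.2
tcp_pos: [0.3364, -0.0497, 0.3998]
orientation: [0.251, 0.968, -0.0, 0.0]
force: [-0.1, -0.6, 0.1]
grip_width: 0.0854
grip_force: 0.0
```

Emit:
apply_moves([
  [0,-1,0,0,85],
  [0,-1,0,0,85],
  [0,-1,0,0,85],
  [0,-1,0,0,85],
  [0,0,0,0,85],
])

```text
clock: 2.7
tcp_pos: [0.3366, -0.2534, 0.3989]
orientation: [0.255, 0.967, -0.001, -0.001]
force: [-0.4, 0.6, 0.1]
grip_width: 0.0847
grip_force: 0.0
```

```bash
python3 - <<'E'
from h import *
print(status.state()['tcp_pos'],status.state()['qpos'])
a=snap('top','top1'); b=snap('scene','scene1')
def crop(c,X,w,h,f):
    u,v=proj(c,X)[0].astype(int); x0,y0=u-w//2,v-h//2; print(x0,y0)
    return cv2.resize(c['pixels'][y0:y0+h,x0:x0+w,::-1],None,fx=f,fy=f,interpolation=cv2.INTER_CUBIC)
X=(.415,-.13,.08)
cv2.imwrite('pics/crop2.png',np.hstack([crop(a,X,66,96,6),crop(b,X,66,96,6)]))
E
```

```text
[ 0.3365827  -0.2534354   0.39894086] [-0.7468514  -0.22346852  1.80448718 -0.00241015  1.56105007 -1.80151602]
410 169
364 113
```

View pics/crop2.png

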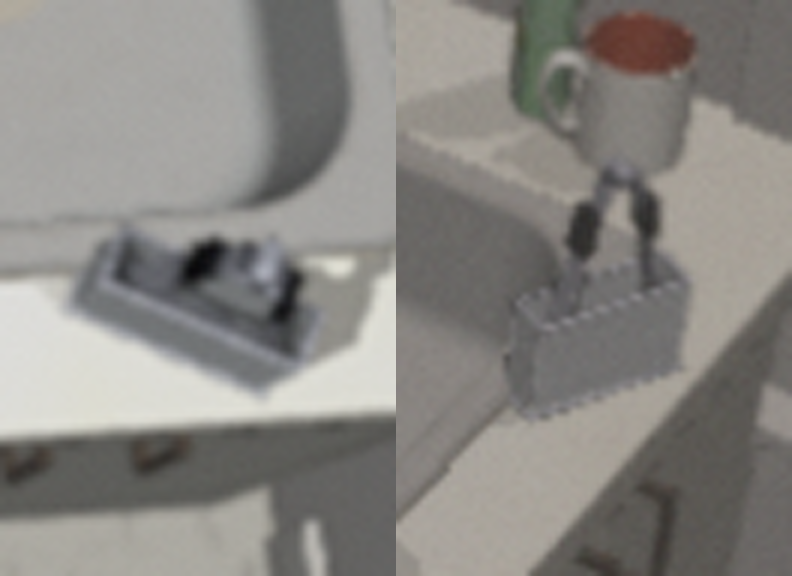

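The views show the caddy clearly. The hinge is at scene crop (620,170) and the grips are at (583,232) and (648,212). In the top crop the grips are at (207,257) and (290,295).

```bash
python3 - <<'E'
from h import *
from scipy.optimize import least_squares
A=read_camera('top');B=read_camera('scene')
T=lambda u,v:(410+(u-2.5)/6,169+(v-2.5)/6)
S=lambda u,v:(364+(u-398.5)/6,113+(v-2.5)/6)
a,b,h=.018,.058,.075
obs=[(A,T(125,225),(a,b,h)),(A,T(97,285),(-a,b,h)),(A,T(293,360),(-a,-b,h)),(A,T(322,318),(a,-b,h)),(A,T(72,308),(-a,b,0)),(A,T(265,395),(-a,-b,0)),
(B,S(512,300),(a,b,h)),(B,S(545,330),(-a,b,h)),(B,S(690,285),(-a,-b,h)),(B,S(533,418),(-a,b,0)),(B,S(683,370),(-a,-b,0)),(B,S(513,385),(a,b,0))]
def W(p,X):
    c,s=np.cos(p[2]),np.sin(p[2]); X=np.array(X); return np.array([p[0]+c*X[0]-s*X[1],p[1]+s*X[0]+c*X[1],X[2]])
def f(p): return np.concatenate([proj(c,W(p,X))[0]-uv for c,uv,X in obs])
r=least_squares(f,[.415,-.13,-.5],loss='soft_l1'); print(r.x,np.degrees(r.x[2])); print(r.fun.reshape(-1,2).round(1).tolist())
# tongs mid grips, z=.132 ; grips +-27mm
obs2=[(A,T(207,257),(0,.027,.132)),(A,T(290,295),(0,-.027,.132)),(B,S(583,232),(0,.027,.132)),(B,S(648,212),(0,-.027,.132)),(B,S(620,167),(0,0,.178)),(A,T(265,255),(0,0,.172))]
g=lambda q: np.concatenate([proj(c,W([q[0],q[1],r.x[2]],X))[0]-uv for c,uv,X in obs2])
r2=least_squares(g,r.x[:2],loss='soft_l1'); print(r2.x); print(r2.fun.reshape(-1,2).round(1).tolist())
d=r2.x[:2]-r.x[:2]; c,s=np.cos(r.x[2]),np.sin(r.x[2]); print('local off',c*d[0]+s*d[1],-s*d[0]+c*d[1])
E
```

```text
[ 0.41396127 -0.13617388 -0.50712899] -29.056350582344113
[[0.0, -0.1], [0.5, -0.2], [1.7, 2.4], [0.9, -0.6], [-0.4, 0.1], [-0.5, 0.0], [0.1, 0.2], [-0.6, 0.8], [0.8, -0.1], [-0.3, 0.4], [-0.5, 0.0], [-1.6, 0.4]]
[ 0.41565062 -0.13734023]
[[-1.8, -0.5], [0.7, 0.4], [-1.2, 0.3], [0.1, -0.2], [0.0, -0.5], [0.5, 0.9]]
local off 0.0020431964953003287 -0.00019909488693270667
```

Emit:
apply_moves([
  [0.526,0.774,0,0,85],
  [0.526,0.774,0,0,85],
  [0.526,0.774,0,0,85],
  [0,0,-1,0,85],
  [0,0,-1,0,85],
  [0,0,-1,0,85],
  [0,0,-0.8,0,85],
  [0,0,0,0,85],
  [0,0,0,0,85],
])

```text
clock: 3.8
tcp_pos: [0.4169, -0.1312, 0.2107]
orientation: [0.25, 0.968, 0.0, -0.0]
force: [0.1, -0.4, 1.1]
grip_width: 0.0853
grip_force: 0.0
```

```bash
python3 - <<'E'
from h import *
s=status.state(); print(s['tcp_pos'],s['orientation'])
a=snap('top','top2'); b=snap('scene','scene2')
def crop(c,x0,y0,w,h,f): return cv2.resize(c['pixels'][y0:y0+h,x0:x0+w,::-1],None,fx=f,fy=f,interpolation=cv2.INTER_CUBIC)
cv2.imwrite('pics/crop3.png',np.hstack([crop(a,410,169,66,96,6),crop(b,364,113,66,96,6)]))
E
```

```text
[ 0.41685504 -0.13118133  0.21065831] [ 2.50446339e-01  9.68130479e-01  7.86386905e-05 -1.86204117e-05]
```

View pics/crop3.png

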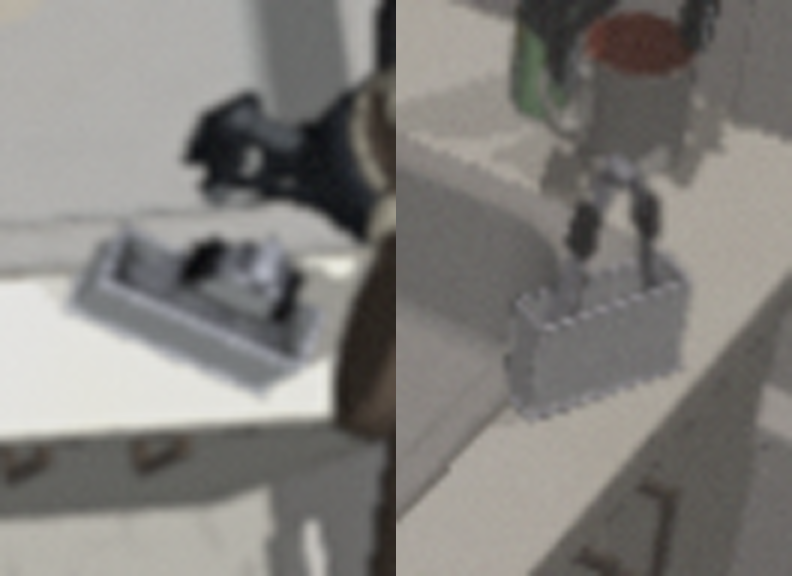

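Emit:
apply_moves([
  [-0.03,-0.12,0,0,85],
  [0,0,-0.5,0,85],
  [0,0,-0.5,0,85],
  [0,0,-0.4,0,85],
  [0,0,-0.3,0,85],
  [0,0,-0.3,0,85],
  [0,0,0,0,85],
])

```text
clock: 4.6
tcp_pos: [0.4148, -0.1387, 0.1097]
orientation: [0.252, 0.968, 0.0, -0.001]
force: [-0.5, -0.2, -0.6]
grip_width: 0.0852
grip_force: 0.0
```

Emit:
apply_moves([
  [0,0,0,0,62],
  [0,0,0,0,57.5],
  [0,0,0,0,57],
  [0,0,0,0,57],
  [0,0,0,0,57],
  [0,0,0,0,57],
], newtons=40)

```text
clock: 5.2
tcp_pos: [0.4154, -0.1384, 0.1102]
orientation: [0.252, 0.968, -0.0, 0.0]
force: [0.8, -0.4, 0.4]
grip_width: 0.057
grip_force: 0.3
```

```bash
python3 - <<'E'
from h import *
s=status.state(); print(s['tcp_pos'],s['orientation'],s['force'],s['grip_width'],s['grip_force'],s['qpos'])
E
```

```text
[ 0.41538571 -0.1383905   0.11016176] [ 2.51544172e-01  9.67845778e-01 -5.29219262e-06  2.84106313e-04] [ 0.75251179 -0.3624525   0.35549085] 0.05703606829299958 0.32993469532812014 [-4.21179279e-01  6.88782581e-02  2.13647624e+00  1.04297944e-04
  9.35676082e-01 -1.48348664e+00]
```

Emit:
apply_moves([
  [0,0,0,0,56],
  [0,0,0,0,56],
  [0,0,0,0,56],
])

```text
clock: 5.5
tcp_pos: [0.4151, -0.1383, 0.1099]
orientation: [0.252, 0.968, 0.0, -0.0]
force: [-0.1, 0.7, 0.3]
grip_width: 0.0563
grip_force: 0.4
```

Emit:
apply_moves([
  [0,0,0,0,55],
  [0,0,0,0,55],
  [0,0,0,0,55],
])

```text
clock: 5.8
tcp_pos: [0.4151, -0.1384, 0.1099]
orientation: [0.252, 0.968, 0.0, -0.0]
force: [0.0, 1.0, 0.0]
grip_width: 0.0549
grip_force: 0.3
```

```bash
python3 - <<'E'
from h import *
s=status.state(); print(s['grip_width'],s['grip_force'])
b=snap('scene','scene3'); a=snap('top','top3')
def crop(c,x0,y0,w,h,f): return cv2.resize(c['pixels'][y0:y0+h,x0:x0+w,::-1],None,fx=f,fy=f,interpolation=cv2.INTER_CUBIC)
cv2.imwrite('pics/crop4.png',np.hstack([crop(b,374,113,60,75,8)]))
E
```

```text
0.054888288852520555 0.3157795363222249
```

View pics/crop4.png

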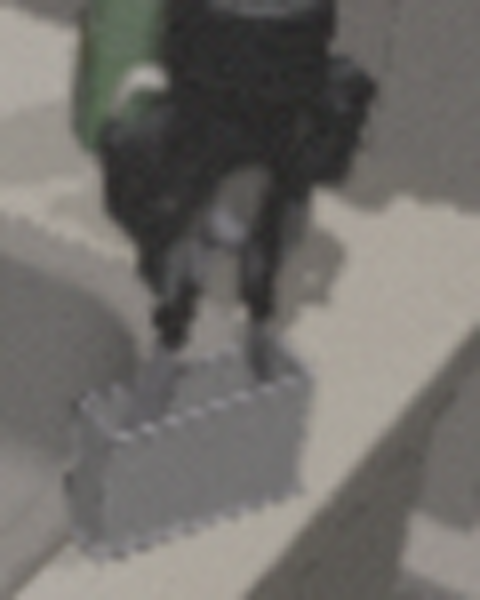

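The crop shows the fingers straddling the black grips at about (170,310) and (258,285). They reach only the upper, narrower part of the grips, so I'll close until some force shows.

Emit:
apply_moves([
  [0,0,0,0,54],
  [0,0,0,0,53.5],
  [0,0,0,0,53.5],
])

```text
clock: 6.2
tcp_pos: [0.4151, -0.1384, 0.1099]
orientation: [0.252, 0.968, 0.0, -0.0]
force: [0.4, 1.2, -0.1]
grip_width: 0.0533
grip_force: 0.3
```

Emit:
apply_moves([
  [0,0,0,0,52.5],
  [0,0,0,0,52],
  [0,0,0,0,52],
])

```text
clock: 6.5
tcp_pos: [0.4152, -0.1386, 0.1101]
orientation: [0.251, 0.968, -0.0, 0.0]
force: [0.4, -0.0, 1.9]
grip_width: 0.0521
grip_force: 7.4
```

```bash
python3 - <<'E'
from h import *
b=snap('scene','scene4')
f=lambda i:cv2.resize(i[113:188,374:424],None,fx=7.8,fy=7.8,interpolation=cv2.INTER_CUBIC)
cv2.imwrite('pics/crop5.png',np.hstack([f(cv2.imread('pics/scene1.png')),f(cv2.imread('pics/scene4.png'))]))
E
```

```text
(no output)
```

View pics/crop5.png

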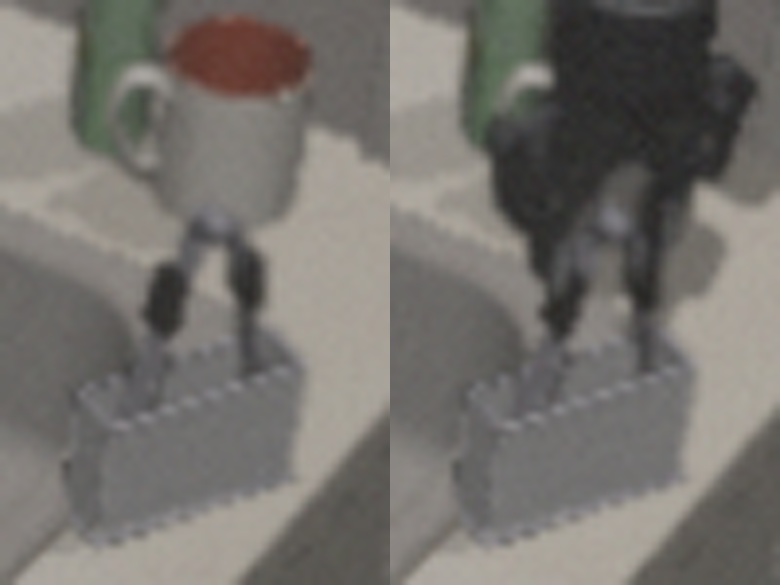

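Left is before and right is now. The pads sit on the upper half of the black grips at about (165,280), with visible space between the hinge at (612,215) and the gripper body. I'll regrip about 4 mm lower.

Emit:
apply_moves([
  [0,0,0,0,66],
  [0,0,0,0,68],
  [0,0,-0.05,0,68],
  [0,0,-0.03,0,68],
  [0,0,0,0,62],
  [0,0,0,0,57],
  [0,0,0,0,55],
  [0,0,0,0,55],
])

```text
clock: 7.35
tcp_pos: [0.4152, -0.1384, 0.1059]
orientation: [0.252, 0.968, -0.0, 0.0]
force: [-0.2, -0.5, -0.2]
grip_width: 0.055
grip_force: 0.0
```

Emit:
apply_moves([
  [0,0,0,0,54],
  [0,0,0,0,54],
  [0,0,0,0,54],
])

```text
clock: 7.65
tcp_pos: [0.4153, -0.1384, 0.106]
orientation: [0.252, 0.968, -0.0, 0.0]
force: [1.3, 1.1, 0.6]
grip_width: 0.0541
grip_force: 2.6
```

Emit:
apply_moves([
  [0,0,0,0,53],
  [0,0,0,0,53],
  [0,0,0,0,53],
])

```text
clock: 7.95
tcp_pos: [0.4155, -0.1386, 0.1063]
orientation: [0.252, 0.968, -0.0, 0.0]
force: [-1.1, 0.1, 3.9]
grip_width: 0.053
grip_force: 7.9
```

Emit:
apply_moves([
  [0,0,0.1,0,52.7],
  [0,0,0.2,0,52.7],
  [0,0,0.2,0,52.7],
  [0,0,0,0,52.7],
])

```text
clock: 8.35
tcp_pos: [0.4166, -0.139, 0.1328]
orientation: [0.252, 0.968, -0.0, 0.002]
force: [-0.3, 0.0, -0.9]
grip_width: 0.0529
grip_force: 3.6
```

```bash
python3 - <<'E'
from h import *
b=snap('scene','scene5')
f=lambda i:cv2.resize(i[93:168,374:424],None,fx=7.8,fy=7.8,interpolation=cv2.INTER_CUBIC)
cv2.imwrite('pics/crop6.png',f(cv2.imread('pics/scene5.png')))
E
```

```text
(no output)
```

View pics/crop6.png

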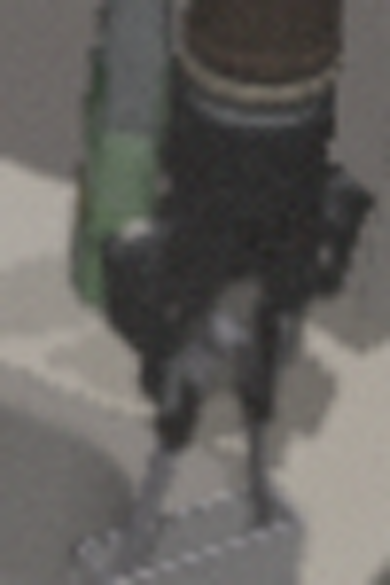

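The tongs are lifted: hinge at crop (227,325), arms still spread, and the wrist force shows their weight. Next I'll refine the brioche position from the clear views taken earlier.

```bash
python3 - <<'E'
from h import *
from scipy.optimize import least_squares
cams={'top1':read_camera('top'),'scene1':read_camera('scene')}
def model(c,x,y,knob):
    th=np.linspace(0,2*np.pi,40); P=[]
    L=[(.0225,.031),(.024,.034),(.024,.048),(.019,.057)]
    def poly(L): 
        p=np.array([[x+r*np.cos(t),y+r*np.sin(t),z] for r,z in L for t in th]); return cv2.convexHull(proj(c,p).astype(np.float32))[:,0]
    ps=[poly(L)]+([poly([(.0125,.063),(.009,.073),(.004,.076)])] if knob else [])
    m=np.zeros((400,640,),np.uint8); 
    big=np.zeros((1600,2560),np.uint8)
    for p in ps: cv2.fillPoly(big,[np.round((p+.5)*4-.5).astype(np.int32)],1)
    M=cv2.moments(big,True); return np.array([(M['m10']/M['m00']+.5)/4-.5,(M['m01']/M['m00']+.5)/4-.5]),M['m00']/16
for n,c in cams.items():
    im=cv2.imread(f'pics/{n}.png'); hsv=cv2.cvtColor(im,cv2.COLOR_BGR2HSV)
    m=cv2.inRange(hsv,(5,120,70),(20,255,255))
    N,l,st,ce=cv2.connectedComponentsWithStats(m)
    for x,y,k in[(.4667,.2887,1),(.4729,.2109,0),(.4791,.1331,0)]:
        mc,ar=model(c,x,y,k)
        d=np.linalg.norm(ce[1:]-mc,axis=1); i=d.argmin()+1
        e=ray(c,ce[i],.045)-ray(c,mc,.045)
        print(n,k,mc.round(1),ar,ce[i].round(1),st[i,4],'corr mm',(1000*e[:2]).round(1))
b=cams['scene1']; u=(374+(227-3.4)/7.8,93+(325-3.4)/7.8)
s=status.state(); t=s['tcp_pos']; print(t,s['force'],s['grip_force'],u,[ (z,proj(b,(t[0],t[1],z))[0].round(1).tolist()) for z in(.195,.205)])
E
```

```text
top1 1 [312.7 213.4] 179.1875 [312.6 213.1] 161 corr mm [0.9 0.2]
top1 0 [336. 210.] 177.375 [336.  209.5] 165 corr mm [ 1.5 -0.2]
top1 0 [359.2 206.6] 177.5 [359.2 206.3] 164 corr mm [0.8 0. ]
scene1 1 [322.7 228.2] 169.125 [322.3 227.5] 129 corr mm [ 2.7 -1.9]
scene1 0 [334.3 214.1] 154.875 [334.1 213.2] 117 corr mm [ 3.2 -3. ]
scene1 0 [345.2 200.6] 145.5 [344.8 199.9] 110 corr mm [ 3.1 -1.9]
[ 0.41512249 -0.13838518  0.13104307] [ 0.114147   -0.03961915 -0.35107819] 3.6215105024166405 (402.6666666666667, 134.23076923076923) [(0.195, [401.7, 136.2]), (0.205, [402.0, 134.0])]
```

Emit:
apply_moves([
  [0,0,0.1,0,52.3],
  [0,0,0.3,0,52.3],
  [0,0,0.5,0,52.3],
  [0,0,0.5,0,52.3],
  [0,0,0.5,0,52.3],
  [0,0,0.5,0,52.3],
  [0,0,0.3,0,52.3],
  [0,0,0.1,0,52.3],
  [0,0,0,0,52.3],
])

```text
clock: 9.4
tcp_pos: [0.4154, -0.1385, 0.2713]
orientation: [0.252, 0.968, -0.0, 0.001]
force: [-0.4, -0.2, -0.6]
grip_width: 0.0526
grip_force: 3.8
```

Emit:
apply_moves([
  [0.02,0.15,0,-0.15,52.3],
  [0.04,0.3,0,-0.3,52.3],
  [0.05,0.45,0,-0.5,52.3],
  [0.05,0.5,0,-0.55,52.3],
  [0.06,0.5,0,-0.55,52.3],
  [0.06,0.5,0,-0.55,52.3],
  [0.06,0.5,0,-0.55,52.3],
  [0.06,0.5,0,-0.55,52.3],
  [0.06,0.5,0,-0.55,52.3],
  [0.06,0.5,0,-0.55,52.3],
])

```text
clock: 10.4
tcp_pos: [0.44, 0.0825, 0.269]
orientation: [0.485, 0.874, -0.001, -0.001]
force: [0.6, 0.5, -0.6]
grip_width: 0.052
grip_force: 3.8
```

Emit:
apply_moves([
  [0.06,0.5,0,-0.55,52.3],
  [0.06,0.5,0,-0.55,52.3],
  [0.06,0.5,0,-0.55,52.3],
  [0.06,0.5,0,-0.55,52.3],
  [0.06,0.5,0,-0.55,52.3],
  [0.06,0.5,0,-0.55,52.3],
  [0.06,0.5,0,-0.55,52.3],
  [0.06,0.4,0,-0.5,52.3],
  [0.05,0.25,0,-0.2,52.3],
  [0,0,0,0,52.3],
])

```text
clock: 11.4
tcp_pos: [0.4667, 0.29, 0.2688]
orientation: [0.676, 0.737, -0.001, -0.001]
force: [-0.8, -0.6, -0.9]
grip_width: 0.0523
grip_force: 3.8
```

```bash
python3 - <<'E'
from h import *
s=status.state(); q=s['orientation']; print(s['clock'],s['tcp_pos'],np.degrees(np.arctan2(-2*q[0]*q[1],q[1]**2-q[0]**2)),s['qpos'][5],s['grip_width'],s['grip_force'],s['force'])
a=snap('top','top6'); b=snap('scene','scene6')
X=(.468,.288,.1)
def crop(c,w,h,f):
    u,v=proj(c,X)[0].astype(int); x0,y0=u-w//2,v-h//2; print(x0,y0)
    return cv2.resize(c['pixels'][y0:y0+h,x0:x0+w,::-1],None,fx=f,fy=f,interpolation=cv2.INTER_CUBIC)
cv2.imwrite('pics/crop7.png',np.hstack([crop(a,60,80,6),crop(b,70,80,6)]))
E
```

```text
11.4 [0.46674343 0.29002036 0.26876786] -85.12654643425381 0.3913359311563653 0.05227940608636201 3.8040298665873706 [-0.80041652 -0.64769102 -0.90403044]
282 169
287 176
```

View pics/crop7.png

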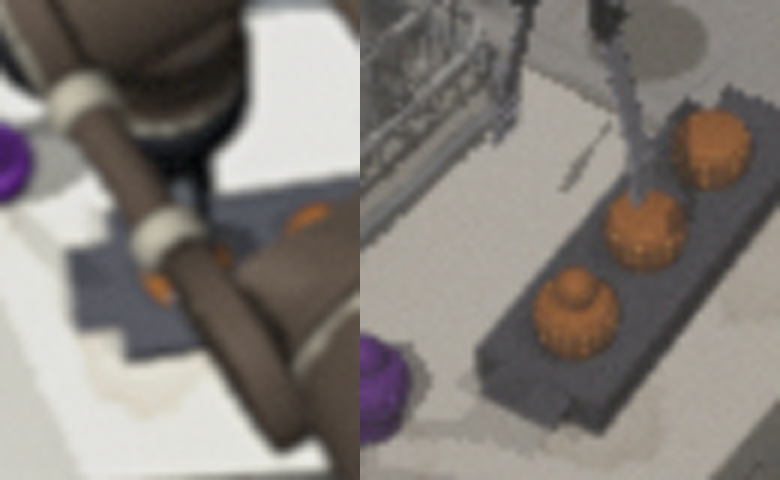

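The scene crop shows both tip plates hanging wide open, at (503,138) and (643,200). I'll check that their midpoint lines up with the TCP.

```bash
python3 - <<'E'
from h import *
b=read_camera('scene'); t=status.state()['tcp_pos']; print(t)
P=[ray(b,(287+(u-362.5)/6,176+(v-2.5)/6),.168) for u,v in((503,140),(641,200))]; print(P,(P[0]+P[1])/2,np.linalg.norm(P[0]-P[1]))
E
```

```text
[0.46689999 0.28822656 0.26962498]
[array([0.50775316, 0.29757264, 0.168     ]), array([0.42096079, 0.29056636, 0.168     ])] [0.46435697 0.2940695  0.168     ] 0.08707469988051932
```

Emit:
apply_moves([
  [0.02,-0.02,-0.1,0,52.3],
  [0,0,-0.3,0,52.3],
  [0,0,-0.4,0,52.3],
  [0,0,-0.4,0,52.3],
  [0,0,-0.4,0,52.3],
  [0,0,-0.4,0,52.3],
  [0,0,-0.3,0,52.3],
  [0,0,-0.2,0,52.3],
  [0,0,-0.1,0,52.3],
  [0,0,0,0,52.3],
])

```text
clock: 12.55
tcp_pos: [0.4684, 0.2879, 0.1403]
orientation: [0.677, 0.736, -0.0, -0.0]
force: [0.2, -0.2, -1.6]
grip_width: 0.0524
grip_force: 3.8
```

```bash
python3 - <<'E'
from h import *
s=status.state(); print(s['clock'],s['tcp_pos'],s['grip_width'],s['grip_force'],s['force'])
b=snap('scene','scene7')
cv2.imwrite('pics/crop8.png',cv2.resize(b['pixels'][166:256,287:357,::-1],None,fx=6,fy=6,interpolation=cv2.INTER_CUBIC))
E
```

```text
12.55 [0.46841189 0.28787429 0.14029055] 0.05244645827349286 3.803659211844206 [ 0.2483291  -0.24424918 -1.59329061]
```

View pics/crop8.png

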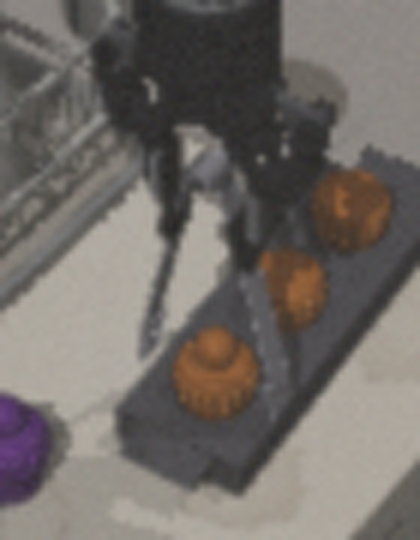

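The tips straddle the brioche at (148,355) and (278,415), and their midpoint falls on it at about (215,383). Closing now.

Emit:
apply_moves([
  [0,0,0,0,51],
  [0,0,0,0,50],
  [0,0,0,0,49],
  [0,0,0,0,48],
  [0,0,0,0,47],
  [0,0,0,0,46],
], newtons=40)

```text
clock: 13.2
tcp_pos: [0.4687, 0.2881, 0.141]
orientation: [0.677, 0.736, 0.0, 0.0]
force: [-0.2, -0.4, -1.1]
grip_width: 0.0463
grip_force: 6.7
```

Emit:
apply_moves([
  [0,0,0,0,45],
  [0,0,0,0,44],
  [0,0,0,0,43],
  [0,0,0,0,42],
  [0,0,0,0,41],
  [0,0,0,0,40],
  [0,0,0,0,40],
  [0,0,0,0,40],
])

```text
clock: 14.0
tcp_pos: [0.4686, 0.2881, 0.141]
orientation: [0.677, 0.736, -0.0, -0.0]
force: [-2.0, 0.5, 0.8]
grip_width: 0.0438
grip_force: 40.7
```

Emit:
apply_moves([
  [0,0,0.05,0,40],
  [0,0,0.15,0,40],
  [0,0,0.25,0,40],
  [0,0,0.3,0,40],
  [0,0,0.3,0,40],
  [0,0,0.3,0,40],
  [0,0,0.3,0,40],
  [0,0,0.3,0,40],
  [0,0,0.3,0,40],
  [0,0,0.3,0,40],
])

```text
clock: 15.0
tcp_pos: [0.4686, 0.2881, 0.2697]
orientation: [0.677, 0.736, 0.0, 0.0]
force: [-0.6, 0.6, -2.5]
grip_width: 0.0436
grip_force: 41.0
```

Emit:
apply_moves([
  [0,0,0.2,0,40],
  [0,0,0.2,0,40],
  [0,0,0.1,0,40],
  [0,0,0,0,40],
  [0,0,0,0,40],
  [0,0,0,0,40],
  [0,0,0,0,40],
])

```text
clock: 15.7
tcp_pos: [0.4683, 0.2879, 0.2926]
orientation: [0.677, 0.736, -0.001, -0.0]
force: [0.1, 0.1, -1.7]
grip_width: 0.0437
grip_force: 41.0
```

```bash
python3 - <<'E'
from h import *
s=status.state(); print(s['clock'],s['tcp_pos'],s['grip_width'],s['grip_force'],s['force'])
b=snap('scene','scene8')
cv2.imwrite('pics/crop9.png',cv2.resize(b['pixels'][136:246,280:360,::-1],None,fx=5,fy=5,interpolation=cv2.INTER_CUBIC))
E
```

```text
15.7 [0.46825536 0.28791278 0.2925731 ] 0.043745541584661284 41.021488308906555 [ 0.09327238  0.09850179 -1.66336021]
```

View pics/crop9.png

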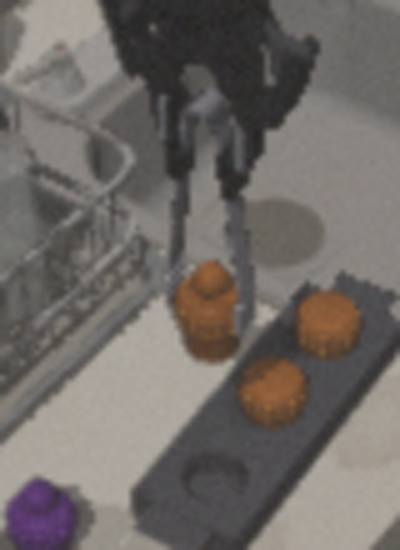

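The brioche is gripped between the tips at (210,310), its cup at (215,480) is empty, and both muffins are still in theirs. I'm handing the job in.

```bash
python3 -c "
from rig import finish_job; print(finish_job())"
```

```text
the job is handed in; nothing more can be done
None
```

The brioche is out of its cup and held still between the tips of the tongs, its underside about 15 cm above the worktop, with both muffins still in their cups; the job was handed in at about 16 s, though I viewed 11 pictures, one over the limit of 10.

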